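Complete the block kit and hold its carrier up level

ROBOT

A 6-joint arm with a two-finger parallel gripper is mounted at the origin on a cart in front of the work surface, level with it; the furniture and walls round the work are solid. World frame = base frame: x ahead of the robot, y to its left, z up, the work surface at z = 0. Lengths are in m, angles in rad, forces in N, time in s.
With the tool pointing down it reaches from about 0.325 to 0.9 m from the base axis. Payload 3.5 kg.
Tool frame: the origin (TCP) lies between the finger pads, 19 mm behind the fingertips; this is the grasp point; z points along the fingers, y is the line along which they close (so a half turn about z gives the same grasp; the last joint's range is limited). The gripper opens to 85 mm and grips with 20 to 120 N. Pads are 22 mm wide; open, the fingers measure 114 mm over their backs; the gripper's body (76 mm by 85 mm) begins 54 mm behind the grasp point. The pads swing forward as they close: fully open they stand 13 mm farther back than shut.
Start: joints at [1.068, 0.276, -0.026, 1.268, 0, 1.467], TCP at [0.243, 0.576, 0.25] pointing down, gripper open.
Joint ranges: [-3.12, 3.12], [-0.85, 1.88], [-1.08, 1.24], [-1.95, 2.15], [-1.57, 1.53], [-3.14, 3.14]. Speed limits (rad/s): [2.57, 2.57, 3.14, 3.14, 3.14, 3.14].

INTERFACE

Orientations are given as a unit quaternion [w, x, y, z].
In Python, from bench import read_state, camera, calibration, sign_off, outline_of gives the robot as it stands.
- The arm moves only by the shell command python3 -m crank 'ROWS' [FORCE]. ROWS is JSON, a list of rows, each an object with "translation": the shift along the tool's x, y, z in units of 25 mm (1.0 is 25 mm), a list of three; "turn": the turn, a rotation vector about the tool's x, y, z in units of 8 degrees (1.0 is 8 degrees), a list of three; "grip": the finger opening in mm, from 0 to 85.4. A call has 1 to 12 rows; each row is the pose to reach, as a shift and turn from the pose commanded when the call began, along the tool's axes at that moment; what a row does not reach only later rows make up. A row lasts 1/8 s, in which the tool goes at most 62.5 mm and 10.7 degrees, less where a joint would pass 70% of its speed; a pose out of reach is approached as far as the arm can. A call with a gripper value outside its range is refused whole. The fingers move at their own pace and stop on an object; FORCE is the grip in N (left out, the last holds). Time passes only in rows, so rows that repeat a pose let the fingers close. It gives the time, the measured TCP pose, the force, the opening and the grip force at its end, in the units of the state.
- read_state(): the state, without advancing time (a new reading comes with each control period).
- camera(name): name is "scene" or "top"; returns (picture, depth): 420x560x3 uint8, blue, green, red; 420x560 float32, m along the optical axis (not along the pixel's ray), 0 where there is no reading.
- calibration(name): a dict with "K" (3x3 intrinsics, pixels), "position" and "orientation" of the camera in the world. Camera axes: x right, y down, z forward; pixel columns grow to the right and rows downward; lengths in m; the calibration is good to about 2 mm. A picture is of the moment at which its call begins. calibration takes no time and is no camera call.
- sign_off(): hands the job in; it is judged then, once.
Trained networks look in the newest picture that a camera, given by its name, has taken for a name from the list of things; names that differ only in an ending like _2 or _b are one class to them, and where a whole thing is asked for, a point or a joint stands for the part that bears it (a point fixed in the world has none). Each returns a list of dicts, best first, with "score" (0 to 1); they miss things now and then, are a little off and sometimes report something else, mostly with a low value. They report only what shows in the picture. A call takes as long as a camera call. They do not tell look-alikes from the thing itself.
- outline_of(thing, camera): "region" (420x560 bool, what is visible of it) and "rect" ([left, top, right, bottom] in pixels, round what is visible of it).
The state is a dict: "time": time; "q": joint angles; "qd": joint speeds; "joint_efforts": joint torques, N m; "eef_pos": TCP position; "eef_rot": TCP orientation; "ft_force": force on the tool from outside, world axes, zero at the start; "wrist_torque": the same for the moment, N m; "opening": opening from 0.0 (shut) to 1.0 (fully open); "grip_force": force on a finger pad.
Only numpy, scipy, OpenCV 4.12 (cv2) and the standard library are available. Lean on these libraries where they do the work, as an engineer would, in place of code of your own. Each camera call takes 0.05 s, during which the arm holds its last target. There are 200 camera calls.

TASK

Stand the tallest of the three loose wooden seating blocks on the bench upright in the empty socket of the plywood kit carrier, setting it down rather than dropping it, and let it go. Then take the carrier by its bar handle, lift it level until its underside is about 15 cm above the bench, and finish holding it there, still and level, with both blocks standing in their sockets. Leave the other two blocks and the grease tin where they stand.

Things in the scene. Friction and masses are not known exactly. Their poses are not given: they have to be found in the camera images.
- carrier: Kit carrier, 96 x 248 x 110 mm: 8 mm plywood deck with two open-topped wooden sockets at its ends and an aluminium bridge handle across its middle. Origin: centre of its underside; x across the deck, y along it (the empty socket is at +y), z up. Any yaw. About 0.36 kg alone, 0.65 kg loaded (varies); it is balanced near the handle once loaded.
- handle (a point): Centre of the carrier's handle bar, 99 mm above the underside. The flat bar is 14 mm thick along the carrier's x, 22 mm high, runs 90 mm along the carrier's y and is carried by two posts 6 mm thick (inner faces at y = +-39 mm); nothing but the deck beneath it. Axes as the carrier's.
- empty_socket (a point): Centre of the inner floor of the empty socket, 8 mm above the carrier's underside and 83 mm from its middle along +y. Inside 46 mm (carrier x) by 55 mm (carrier y), walls 6 mm thick and 42 mm high. Axes as the carrier's.
- full_socket (a point): Centre of the inner floor of the socket at the carrier's other end (-y), inside 58 x 58 mm, walls 6 mm thick and 42 mm high; the broad block stands in it from the start.
- tall_block: The block to load: the tallest loose wooden block, 36 (its x) x 45 (its y) x 112 mm, about 0.13 kg, standing on the bench. Origin: centre of its underside, z up. It fits the empty socket with its x along the carrier's x, either way round.
- broad_block: Broad wooden block 50 x 50 x 85 mm, about 0.15 kg (varies), that already stands in the full socket. Origin: centre of its underside, z up.
- slim_block: Bystander: slim wooden block 28 x 25 x 88 mm standing on the bench. Origin: centre of its underside.
- squat_block: Bystander: squat wooden block 30 x 36 x 58 mm standing on the bench. Origin: centre of its underside. The tall, slim and squat blocks change places.
- grease_tin: Bystander: round tin, 72 mm across and 40 mm high, on the bench. Origin: centre of its underside.
Not all that is in view belongs to the job. Leave any orange look-alike of the tall_block alone. What is shaped like the broad_block but turquoise is not meant.

How it is judged:
By the outcome, as a careful person would: the job done as asked, in the order asked, and still so for the second after the job is handed in, while the arm keeps its last pose, push and grip.
It also fails if it takes over 58 s, if anything falls off the work surface, if the arm or the gripper's body presses on something with over 40 N, if the wrist force passes 120 N, or if a joint passes its speed limit or range.

## Working session

There is one attempt and no reset: what is moved stays moved. The work goes in short steps, Python scripts to look and compute and a shell command to move; the robot and the scene stay as the last step left them, time stands still between calls to the robot, and variables do not carry over. Pictures are saved under pics/ and viewed, at most 10 in all, crops included, and the job is handed in when it is done.

```bash
mkdir -p pics; ls; cat > h.py <<'E'
import numpy as np, cv2
from scipy.spatial.transform import Rotation as R
from bench import read_state, camera, calibration, sign_off, outline_of
def rot(q): return R.from_quat([q[1],q[2],q[3],q[0]])
def cloud(name,depth):
    c=calibration(name);K=np.array(c["K"]);v,u=np.mgrid[:depth.shape[0],:depth.shape[1]]
    P=np.stack([(u-K[0,2])/K[0,0]*depth,(v-K[1,2])/K[1,1]*depth,depth],-1)
    W=P@rot(c["orientation"]).as_matrix().T+np.array(c["position"]); W[depth<=0]=np.nan
    return W
E
python3 - <<'E'
from h import *
print({k:read_state()[k] for k in("time","eef_pos","eef_rot","opening")})
ims=[]
for n in("top","scene"):
    p,d=camera(n);cv2.imwrite(f"pics/{n}0.png",p);np.save(f"{n}0.npy",d);W=cloud(n,d)
    for t in("carrier","tall_block","slim_block","squat_block","grease_tin","broad_block"):
        for o in outline_of(t,n):
            m=o["region"]; w=W[m];w=w[~np.isnan(w[:,0])]
            if len(w)<10: continue
            zt=np.percentile(w[:,2],97);tp=w[w[:,2]>zt-.01]
            r=cv2.minAreaRect((tp[:,:2]*1000).astype(np.float32))
            print(n,t,round(o["score"],2),[int(x) for x in o["rect"]],"ztop %.3f"%zt,"rect",np.round(r[0]),np.round(r[1]),round(r[2],1))
E
```

```text
pics
{'time': 0.0, 'eef_pos': array([0.24291261, 0.57504275, 0.2488341 ]), 'eef_rot': array([-3.53402813e-04,  1.98570030e-01,  9.80086038e-01, -1.08442028e-03]), 'opening': 0.9979149841376288}
top carrier 0.8 [296, 187, 365, 283] ztop 0.110 rect [535. -42.] [14. 89.] 60.6
top tall_block 0.67 [220, 263, 244, 283] ztop 0.115 rect [445. 213.] [36. 45.] 30.2
top tall_block 0.62 [252, 230, 277, 254] ztop 0.115 rect [523. 133.] [36. 45.] 22.2
top slim_block 0.51 [166, 269, 183, 282] ztop 0.091 rect [442. 365.] [25. 28.] 58.4
top squat_block 0.62 [222, 217, 236, 229] ztop 0.061 rect [570. 226.] [34. 28.] 89.0
top grease_tin 0.64 [368, 143, 398, 171] ztop 0.043 rect [ 737. -178.] [69. 68.] 43.2
top broad_block 0.95 [305, 250, 334, 273] ztop 0.096 rect [464.  -4.] [50. 49.] 62.0
top broad_block 0.87 [181, 218, 208, 246] ztop 0.088 rect [548. 315.] [51. 50.] 29.4
scene carrier 0.83 [245, 223, 344, 277] ztop 0.108 rect [535. -43.] [17. 90.] 61.5
scene tall_block 0.83 [236, 202, 260, 241] ztop 0.112 rect [522. 133.] [36. 48.] 21.4
scene tall_block 0.66 [196, 197, 218, 243] ztop 0.112 rect [443. 213.] [40. 49.] 34.5
scene slim_block 0.61 [173, 190, 187, 221] ztop 0.088 rect [440. 366.] [29. 24.] 61.7
scene slim_block 0.24 [247, 225, 342, 283] ztop 0.107 rect [535. -43.] [16. 90.] 60.3
scene grease_tin 0.6 [372, 239, 403, 264] ztop 0.040 rect [ 738. -180.] [73. 72.] 70.9
scene broad_block 0.96 [251, 230, 274, 258] ztop 0.094 rect [462.  -6.] [49. 50.] 63.5
scene broad_block 0.61 [206, 188, 231, 217] ztop 0.085 rect [544. 312.] [46. 49.] 28.0
```

View pics/top0.png

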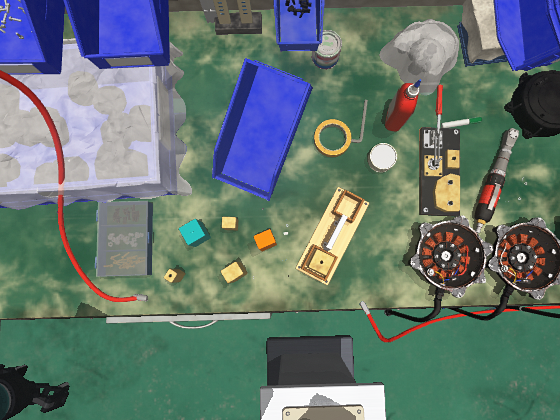

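View pics/scene0.png

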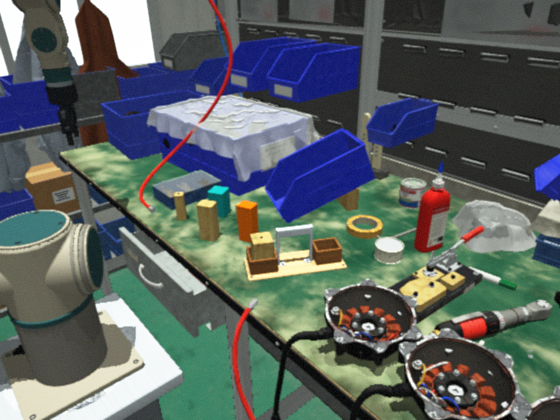

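Two things have the tall block's shape: plain wood at top pixel (232,272) and orange at (264,240). The task rules out the orange one, so the wooden block is the target. The turquoise block at (192,231) isn't meant either. I'll confirm with a crop.

```bash
cat >> h.py <<'E'
def to(p,yawy,p0=None,rot0=None):
    "rows units from current pose to TCP p, pointing down, tool y along yaw yawy (deg, mod 180)"
    s=read_state(); p0=np.array(s["eef_pos"]); A=rot(s["eef_rot"])
    y=np.array([np.cos(np.radians(yawy)),np.sin(np.radians(yawy)),0]);y*=np.sign(y@A.as_matrix()[:,1]);z=np.array([0,0,-1.])
    B=R.from_matrix(np.stack([np.cross(y,z),y,z],1))
    print("t",np.round(A.inv().apply(np.array(p)-p0)/.025,2),"turn",np.round(np.degrees((A.inv()*B).as_rotvec())/8,2))
E
python3 - <<'E'
from h import *
p=cv2.imread("pics/scene0.png");cv2.imwrite("pics/crop.png",cv2.resize(p[170:290,160:360],None,fx=4,fy=4,interpolation=cv2.INTER_CUBIC))
to([.445,.213,.19],30.2);to([.445,.213,.088],30.2)
E
```

```text
t [-13.08 -10.22   2.4 ] turn [ 0.   -0.    4.61]
t [-13.08 -10.22   6.48] turn [ 0.   -0.    4.61]
```

View pics/crop.png

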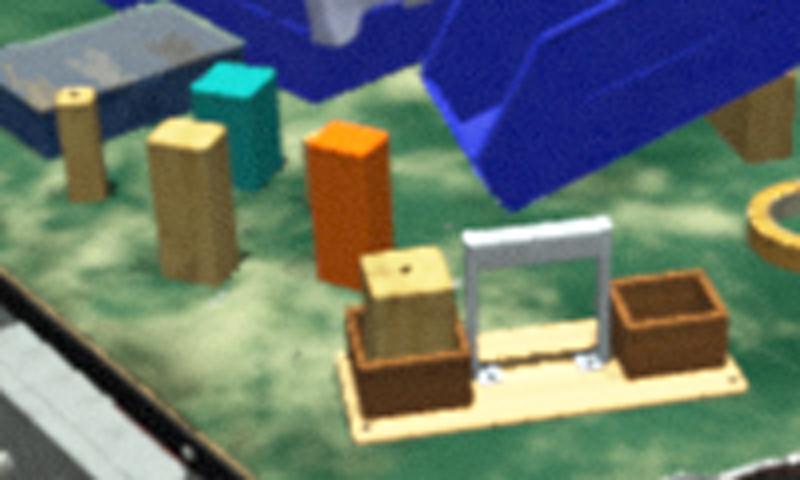

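The crop shows the plain wooden tall block at (190,200), the orange look-alike at (350,205) and the empty socket at (670,320). I'm moving above the wooden block.

```bash
python3 -m crank '[{"translation":[-2.2,-1.7,0],"turn":[0,0,1.0],"grip":85},{"translation":[-4.4,-3.4,0],"turn":[0,0,2.0],"grip":85},{"translation":[-6.6,-5.1,0.6],"turn":[0,0,3.0],"grip":85},{"translation":[-8.8,-6.8,1.2],"turn":[0,0,4.0],"grip":85},{"translation":[-11,-8.5,1.8],"turn":[0,0,4.6],"grip":85},{"translation":[-13.1,-10.2,2.4],"turn":[0,0,4.6],"grip":85},{"translation":[-13.1,-10.2,2.4],"turn":[0,0,4.6],"grip":85},{"translation":[-13.1,-10.2,2.4],"turn":[0,0,4.6],"grip":85}]' 40
python3 - <<'E'
from h import *
p,d=camera("top");cv2.imwrite("pics/top1.png",p[170:300,160:380])
W=cloud("top",d)
for n in("scene",):
    p,d=camera(n);cv2.imwrite("pics/s1.png",cv2.resize(p[100:300,120:370],None,fx=3,fy=3))
to([.445,.213,.088],30.2)
E
```

```text
time: 1.7
eef_pos: [0.4464, 0.2108, 0.1894]
eef_rot: [-0.0, 0.5, 0.866, -0.001]
ft_force: [0.3, 1.1, -0.9]
opening: 0.994
grip_force: 0.0
t [ 0.01 -0.03  4.08] turn [ 0. -0.  0.]
```

View pics/s1.png

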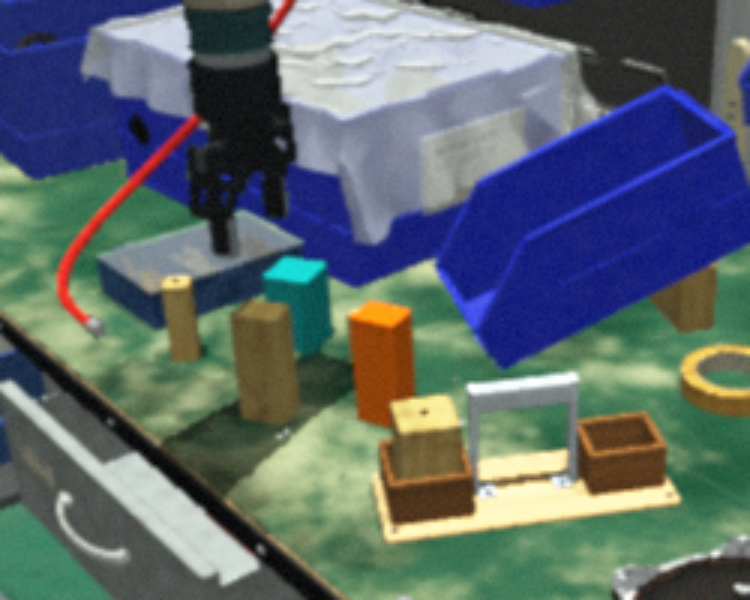

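The gripper is centred above the wooden block at crop (265,310), open, with clear sides. I'm descending and gripping.

```bash
python3 -m crank '[{"translation":[0,0,1],"turn":[0,0,0],"grip":85},{"translation":[0,0,2],"turn":[0,0,0],"grip":85},{"translation":[0,0,3],"turn":[0,0,0],"grip":85},{"translation":[0,0,4],"turn":[0,0,0],"grip":85},{"translation":[0,0,4],"turn":[0,0,0],"grip":85},{"translation":[0,0,4],"turn":[0,0,0],"grip":30},{"translation":[0,0,4],"turn":[0,0,0],"grip":30},{"translation":[0,0,4],"turn":[0,0,0],"grip":30},{"translation":[0,0,4],"turn":[0,0,0],"grip":30},{"translation":[0,0,4],"turn":[0,0,0],"grip":30}]' 40
```

```text
time: 3.05
eef_pos: [0.4465, 0.2137, 0.0912]
eef_rot: [0.0, 0.498, 0.867, 0.001]
ft_force: [-1.1, 1.3, 5.9]
opening: 0.414
grip_force: 40.4
```

```bash
python3 -m crank '[{"translation":[0,0,-0.5],"turn":[0,0,0],"grip":30},{"translation":[0,0,-2],"turn":[0,0,0],"grip":30},{"translation":[0,0,-4],"turn":[0,0,0],"grip":30},{"translation":[0,0,-5.8],"turn":[0,0,0],"grip":30},{"translation":[0,0,-5.8],"turn":[0,0,0],"grip":30},{"translation":[0,0,-5.8],"turn":[0,0,0],"grip":30}]'
python3 - <<'E'
from h import *
s=read_state();print(s["opening"],s["grip_force"],s["eef_pos"])
p,d=camera("top");cv2.imwrite("pics/top2.png",p)
p2,d2=camera("scene");cv2.imwrite("pics/s2.png",p2)
W0=cloud("top",np.load("top0.npy"));W1=cloud("scene",np.load("scene0.npy"))
for n,W in(("top",W0),("scene",W1)):
    w=W.reshape(-1,3);w=w[~np.isnan(w[:,0])]
    c=np.array([.535,-.042]);
    for it in range(2):
      yv=np.array([np.cos(np.radians(-29.4)),np.sin(np.radians(-29.4))]);xv=np.array([-yv[1]*-1*-1,0])
      xv=np.array([yv[1],-yv[0]])
      a=(w[:,:2]-c)@xv;b=(w[:,:2]-c)@yv
    near=(abs(a)<.07)&(abs(b)<.15)
    for nm,lo,hi,bl,bh in(("deck+",.004,.07,-.15,.15),("rimE",.04,.065,.03,.15),("bar",.09,.125,-.046,.046)):
        k=near&(w[:,2]>lo)&(w[:,2]<hi)&(b>bl)&(b<bh)
        r=cv2.minAreaRect((w[k][:,:2]*1000).astype(np.float32));print(n,nm,k.sum(),np.round(w[k][:,:2].mean(0)*1000,1),np.round(r[0],1),np.round(r[1]),round(r[2],1))
E
```

```text
time: 3.8
eef_pos: [0.4451, 0.2131, 0.2346]
eef_rot: [-0.0, 0.498, 0.867, -0.0]
ft_force: [0.3, 0.5, -1.7]
opening: 0.419
grip_force: 40.5
0.4189391446039537 40.4964405298233 [0.44510235 0.21305475 0.23456167]
top deck+ 3467 [541.6 -44.5] [535. -42.] [140. 300.] 60.7
top rimE 217 [608.8 -83.4] [604.  -80.4] [58. 78.] 61.2
top bar 224 [534.4 -41. ] [535.5 -41.9] [14. 89.] 60.6
scene deck+ 2771 [525.1 -53.8] [536.4 -41.3] [138. 298.] 61.0
scene rimE 276 [602.9 -83.6] [602.6 -81. ] [61. 78.] 63.1
scene bar 334 [533.  -45.3] [534.5 -43.1] [17. 91.] 61.0
```

```bash
python3 - <<'E'
from h import *
to([.608,-.083,.235],60.7);print(read_state()["q"])
E
```

```text
t [-13.52  -0.31  -0.08] turn [-0.02 -0.01 -3.8 ]
[ 3.15439974e-01  5.40581751e-02 -3.27671316e-01  1.19274916e+00
 -2.70329755e-05  1.35762428e+00]
```

```bash
python3 -m crank '[{"translation":[-1.5,0,0],"turn":[0,0,-0.4],"grip":30},{"translation":[-3.5,-0.1,0],"turn":[0,0,-1.0],"grip":30},{"translation":[-5.5,-0.2,0],"turn":[0,0,-1.7],"grip":30},{"translation":[-7.5,-0.2,0],"turn":[0,0,-2.4],"grip":30},{"translation":[-9.5,-0.3,0],"turn":[0,0,-3.1],"grip":30},{"translation":[-11.5,-0.3,0],"turn":[0,0,-3.6],"grip":30},{"translation":[-12.8,-0.3,0],"turn":[0,0,-3.8],"grip":30},{"translation":[-13.5,-0.3,0],"turn":[0,0,-3.8],"grip":30},{"translation":[-13.5,-0.3,0],"turn":[0,0,-3.8],"grip":30},{"translation":[-13.5,-0.3,0],"turn":[0,0,-3.8],"grip":30},{"translation":[-13.5,-0.3,0],"turn":[0,0,-3.8],"grip":30}]'
python3 - <<'E'
from h import *
to([.608,-.083,.235],60.7);print(read_state()["q"])
p2,d2=camera("scene");W=cloud("scene",d2)
cv2.imwrite("pics/s3.png",cv2.resize(p2[100:300,200:450],None,fx=3,fy=3,interpolation=cv2.INTER_CUBIC))
for o in outline_of("tall_block","scene"):
    w=W[o["region"]];w=w[~np.isnan(w[:,0])];print(round(o["score"],2),o["rect"],np.round(np.percentile(w,[2,50,98],axis=0),3).tolist())
    b=w[(w[:,2]>.14)&(w[:,2]<.22)]
    if len(b)>50:
        r=cv2.minAreaRect((b[:,:2]*1000).astype(np.float32));print(len(b),r)
        yv=np.array([np.cos(np.radians(-29.3)),np.sin(np.radians(-29.3))]);xv=np.array([yv[1],-yv[0]])
        q=(b[:,:2]-[.608,-.083]);print("x",np.percentile(q@xv*1000,[1,50,99]),"y",np.percentile(q@yv*1000,[1,50,99]))
E
```

```text
time: 5.28
eef_pos: [0.6088, -0.0806, 0.235]
eef_rot: [-0.0, 0.252, 0.968, 0.0]
ft_force: [0.3, 0.1, -0.8]
opening: 0.417
grip_force: 40.3
t [-0.02 -0.1   0.  ] turn [ 0.   -0.    0.01]
[-2.36918225e-01  2.65461096e-01 -7.26718773e-02  1.23324831e+00
  2.54235200e-04  2.73229217e-01]
0.8 [316.2, 167.4, 338.6, 217.6] [[0.58, -0.106, 0.145], [0.593, -0.091, 0.193], [0.618, -0.059, 0.255]]
597 ((596.0801391601562, -87.71078491210938), (30.785449981689453, 54.47974395751953), 30.30051612854004)
x [-14.78059323  15.20694299  21.21600584] y [-24.62144604  -5.84177241  20.19009519]
0.65 [237.7, 201.5, 261.3, 240.2] [[0.499, 0.107, 0.009], [0.511, 0.123, 0.071], [0.543, 0.149, 0.112]]
0.53 [248.5, 228.8, 273.3, 259.7] [[0.432, -0.035, 0.045], [0.455, -0.018, 0.082], [0.485, 0.022, 0.094]]
```

View pics/s3.png

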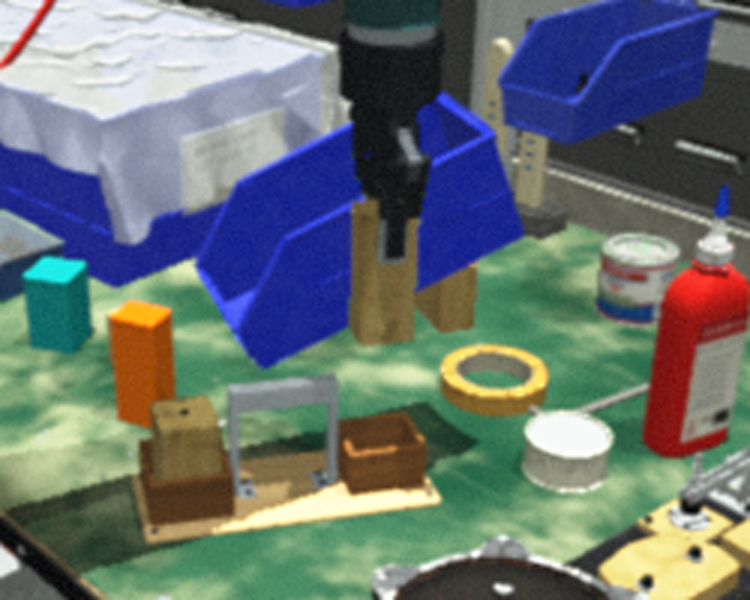

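The held block at (385,270) in the crop hangs upright over the empty socket at (385,450). It needs a shift of about 2 mm. I'm lowering it to just above the rim.

```bash
python3 -m crank '[{"translation":[-0.08,-0.1,0],"turn":[0,0,0],"grip":30},{"translation":[-0.08,-0.1,1],"turn":[0,0,0],"grip":30},{"translation":[-0.08,-0.1,2],"turn":[0,0,0],"grip":30},{"translation":[-0.08,-0.1,2.8],"turn":[0,0,0],"grip":30},{"translation":[-0.08,-0.1,3.3],"turn":[0,0,0],"grip":30},{"translation":[-0.08,-0.1,3.4],"turn":[0,0,0],"grip":30},{"translation":[-0.08,-0.1,3.4],"turn":[0,0,0],"grip":30},{"translation":[-0.08,-0.1,3.4],"turn":[0,0,0],"grip":30}]'
python3 - <<'E'
from h import *
to([.6095,-.084,.0995],60.7)
p2,d2=camera("scene");W=cloud("scene",d2)
cv2.imwrite("pics/s4.png",cv2.resize(p2[160:290,250:380],None,fx=4.5,fy=4.5,interpolation=cv2.INTER_CUBIC))
w=W.reshape(-1,3);w=w[~np.isnan(w[:,0])]
yv=np.array([np.cos(np.radians(-29.3)),np.sin(np.radians(-29.3))]);xv=np.array([yv[1],-yv[0]])
q=w[:,:2]-[.608,-.083];a=q@xv*1000;b=q@yv*1000
for nm,lo,hi in(("block",.07,.1),("sock",.015,.045)):
    k=(abs(a)<45)&(abs(b)<50)&(w[:,2]>lo)&(w[:,2]<hi)&(b>-36)
    print(nm,k.sum(),"x",np.percentile(a[k],[1,50,80,99]).round(1),"y",np.percentile(b[k],[1,50,99]).round(1))
E
```

```text
time: 6.38
eef_pos: [0.6108, -0.0852, 0.1511]
eef_rot: [0.001, 0.253, 0.967, 0.0]
ft_force: [0.2, -0.2, 0.0]
opening: 0.417
grip_force: 40.3
t [0.07 0.02 2.06] turn [ 0.    0.01 -0.  ]
block 219 x [-10.1  18.4  19.8  22.6] y [-20.5  -1.6  24.7]
sock 409 x [-27.6  26.2  28.3  30.7] y [-34.3  -3.2  31.7]
```

View pics/s4.png

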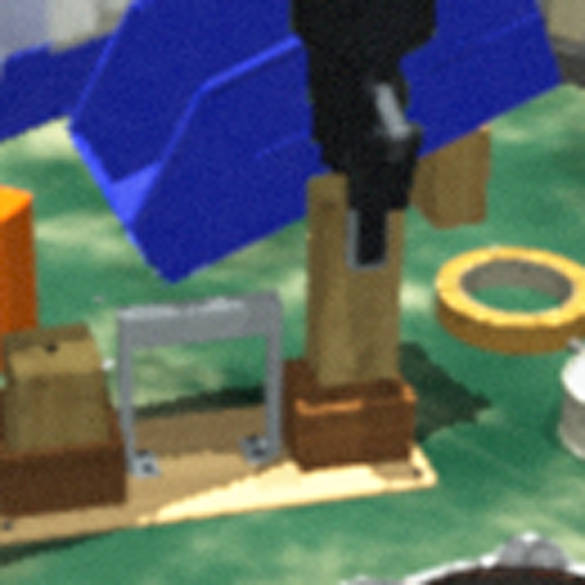

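The block sits at (355,290) in the crop, just above the socket at (350,420). It is about 3 mm toward +y and 2 mm toward +x, so I'm correcting that while lowering slowly.

```bash
python3 -m crank '[{"translation":[0.11,0.06,0],"turn":[0,0,0],"grip":30},{"translation":[0.11,0.06,0.2],"turn":[0,0,0],"grip":30},{"translation":[0.11,0.06,0.5],"turn":[0,0,0],"grip":30},{"translation":[0.11,0.06,0.8],"turn":[0,0,0],"grip":30},{"translation":[0.11,0.06,1.1],"turn":[0,0,0],"grip":30},{"translation":[0.11,0.06,1.4],"turn":[0,0,0],"grip":30},{"translation":[0.11,0.06,1.6],"turn":[0,0,0],"grip":30},{"translation":[0.11,0.06,1.75],"turn":[0,0,0],"grip":30},{"translation":[0.11,0.06,1.85],"turn":[0,0,0],"grip":30},{"translation":[0.11,0.06,1.85],"turn":[0,0,0],"grip":30},{"translation":[0.11,0.06,1.85],"turn":[0,0,0],"grip":30}]'
```

```text
time: 7.8
eef_pos: [0.6085, -0.0824, 0.104]
eef_rot: [0.0, 0.253, 0.967, 0.0]
ft_force: [0.4, 0.7, -0.9]
opening: 0.412
grip_force: 40.3
```

No contact force yet. I'll lower the last millimetres.

```bash
python3 -m crank '[{"translation":[0,0,0.06],"turn":[0,0,0],"grip":30},{"translation":[0,0,0.12],"turn":[0,0,0],"grip":30},{"translation":[0,0,0.17],"turn":[0,0,0],"grip":30},{"translation":[0,0,0.17],"turn":[0,0,0],"grip":30},{"translation":[0,0,0.17],"turn":[0,0,0],"grip":30}]'
```

```text
time: 8.43
eef_pos: [0.6083, -0.0824, 0.0995]
eef_rot: [-0.0, 0.253, 0.967, -0.0]
ft_force: [0.0, -0.4, -1.3]
opening: 0.419
grip_force: 40.3
```

```bash
python3 -m crank '[{"translation":[0,0,0.04],"turn":[0,0,0],"grip":30},{"translation":[0,0,0.08],"turn":[0,0,0],"grip":30},{"translation":[0,0,0.08],"turn":[0,0,0],"grip":30}]'
python3 - <<'E'
from h import *
for i in range(3): print(read_state()["ft_force"],read_state()["eef_pos"]);camera("scene")
E
```

```text
time: 8.8
eef_pos: [0.6085, -0.0824, 0.0992]
eef_rot: [0.0, 0.253, 0.967, -0.0]
ft_force: [-3.5, 0.9, 8.6]
opening: 0.421
grip_force: 41.4
[-3.5156879   0.8888572   8.60919557] [ 0.60849201 -0.08244922  0.09924977]
[-2.56215275  0.31593041  8.24110765] [ 0.60851546 -0.08246372  0.09927246]
[-2.70176507  0.49999974  8.20420601] [ 0.60851446 -0.08245392  0.0992844 ]
```

It's in contact at the expected height. I'm releasing and backing straight up.

```bash
python3 -m crank '[{"translation":[0,0,0.02],"turn":[0,0,0],"grip":40},{"translation":[0,0,0.02],"turn":[0,0,0],"grip":50},{"translation":[0,0,0.02],"turn":[0,0,0],"grip":65},{"translation":[0,0,0.02],"turn":[0,0,0],"grip":65},{"translation":[0,0,-1],"turn":[0,0,0],"grip":65},{"translation":[0,0,-3],"turn":[0,0,0],"grip":65},{"translation":[0,0,-4],"turn":[0,0,0],"grip":65},{"translation":[0,0,-4],"turn":[0,0,0],"grip":65},{"translation":[0,0,-4],"turn":[0,0,0],"grip":65}]'
python3 - <<'E'
from h import *
p2,d2=camera("scene");W=cloud("scene",d2)
cv2.imwrite("pics/s5.png",cv2.resize(p2[140:290,220:400],None,fx=4,fy=4,interpolation=cv2.INTER_CUBIC))
w=W.reshape(-1,3);w=w[~np.isnan(w[:,0])]
for c in([.535,-.042],):
    k=(np.hypot(*(w[:,:2]-c).T)<.05)&(w[:,2]>.092)&(w[:,2]<.125)
    yv=np.array([np.cos(np.radians(-29.3)),np.sin(np.radians(-29.3))]);k&=abs((w[:,:2]-c)@yv)<.046
    r=cv2.minAreaRect((w[k][:,:2]*1000).astype(np.float32));print(r,k.sum())
for y in (61,):
    to([.535,-.042,.2],60.7);to([.535,-.042,.1],60.7)
E
```

```text
time: 10.07
eef_pos: [0.6076, -0.0822, 0.1963]
eef_rot: [-0.001, 0.253, 0.967, -0.0]
ft_force: [0.2, 0.4, -0.4]
opening: 0.763
grip_force: 0.0
((535.186279296875, -43.52328109741211), (17.81201934814453, 90.75599670410156), 62.9271354675293) 313
t [ 3.3  -0.02 -0.16] turn [-0.01 -0.02 -0.  ]
t [ 3.29 -0.01  3.84] turn [-0.01 -0.02 -0.  ]
```

View pics/s5.png

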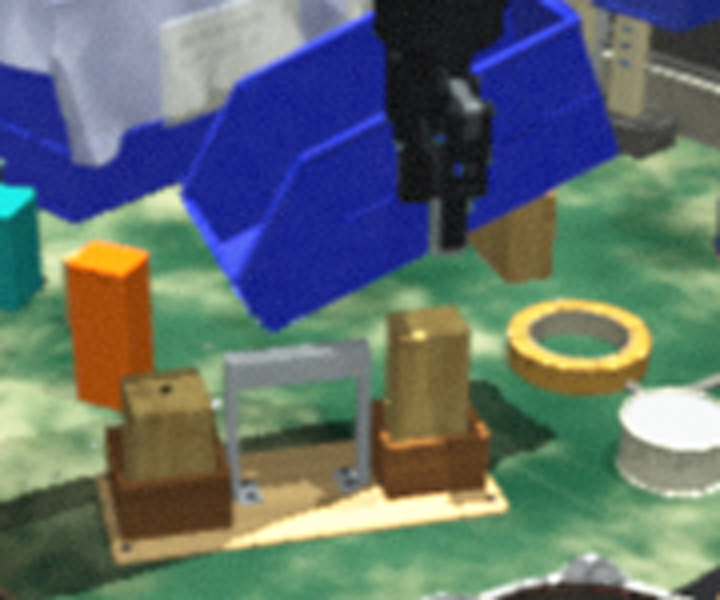

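The tall block stands in the socket, crop (428,390), and the handle is untouched at (297,360). Next I'm going to the handle.

```bash
python3 -m crank '[{"translation":[1.2,0,0],"turn":[0,0,0],"grip":65},{"translation":[2.6,0,0],"turn":[0,0,0],"grip":65},{"translation":[3.3,0,0.3],"turn":[0,0,0],"grip":65},{"translation":[3.3,0,1.2],"turn":[0,0,0],"grip":65},{"translation":[3.3,0,2.2],"turn":[0,0,0],"grip":65},{"translation":[3.3,0,3.0],"turn":[0,0,0],"grip":65},{"translation":[3.3,0,3.6],"turn":[0,0,0],"grip":65},{"translation":[3.3,0,3.8],"turn":[0,0,0],"grip":65},{"translation":[3.3,0,3.8],"turn":[0,0,0],"grip":65},{"translation":[3.3,0,3.8],"turn":[0,0,0],"grip":65}]'
python3 - <<'E'
from h import *
to([.535,-.042,.1],60.7)
E
```

```text
time: 11.38
eef_pos: [0.5371, -0.0421, 0.1033]
eef_rot: [0.001, 0.253, 0.967, 0.0]
ft_force: [0.4, -0.1, 0.7]
opening: 0.763
grip_force: 0.0
t [ 0.08 -0.04  0.13] turn [ 0.    0.01 -0.  ]
```

```bash
python3 -m crank '[{"translation":[0.06,-0.03,0.14],"turn":[0,0,0],"grip":65},{"translation":[0.06,-0.03,0.14],"turn":[0,0,0],"grip":50},{"translation":[0.06,-0.03,0.14],"turn":[0,0,0],"grip":40},{"translation":[0.06,-0.03,0.14],"turn":[0,0,0],"grip":30},{"translation":[0.06,-0.03,0.14],"turn":[0,0,0],"grip":20},{"translation":[0.06,-0.03,0.14],"turn":[0,0,0],"grip":8},{"translation":[0.06,-0.03,0.14],"turn":[0,0,0],"grip":5},{"translation":[0.06,-0.03,0.14],"turn":[0,0,0],"grip":5},{"translation":[0.06,-0.03,0.14],"turn":[0,0,0],"grip":5},{"translation":[0.06,-0.03,0.14],"turn":[0,0,0],"grip":5}]' 90
```

```text
time: 12.62
eef_pos: [0.535, -0.0416, 0.0991]
eef_rot: [0.0, 0.253, 0.967, 0.0]
ft_force: [1.5, 3.3, 0.2]
opening: 0.151
grip_force: 88.4
```

```bash
python3 -m crank '[{"translation":[0,0,-0.2],"turn":[0,0,0],"grip":5},{"translation":[0,0,-0.5],"turn":[0,0,0],"grip":5},{"translation":[0,0,-0.9],"turn":[0,0,0],"grip":5},{"translation":[0,0,-1.2],"turn":[0,0,0],"grip":5},{"translation":[0,0,-1.2],"turn":[0,0,0],"grip":5},{"translation":[0,0,-1.2],"turn":[0,0,0],"grip":5}]'
cat > chk.py <<'E'
from h import *
import sys
s=read_state();print(s["ft_force"],s["wrist_torque"],s["opening"],s["grip_force"],s["eef_pos"],s["eef_rot"])
p2,d2=camera("scene");W=cloud("scene",d2)
cv2.imwrite(sys.argv[1],cv2.resize(p2[100:290,200:420],None,fx=3,fy=3,interpolation=cv2.INTER_CUBIC))
# deck tilt: fit plane to deck-top points (lowest carrier pixels) in the carrier frame
for cam,W in(("scene",W),("top",cloud("top",camera("top")[1]))):
    w=W.reshape(-1,3);w=w[~np.isnan(w[:,0])]
    yv=np.array([np.cos(np.radians(-29.3)),np.sin(np.radians(-29.3))]);xv=np.array([yv[1],-yv[0]])
    q=w[:,:2]-s["eef_pos"][:2];a=q@xv;b=q@yv;zd=s["eef_pos"][2]-.099+.008
    k=(abs(a)<.05)&(abs(b)<.125)&(abs(w[:,2]-zd)<.012)
    for i in range(4):
        A=np.stack([a,b,np.ones_like(a)],1);c=np.linalg.lstsq(A[k],w[k][:,2],rcond=None)[0]
        k=(abs(a)<.05)&(abs(b)<.125)&(abs(w[:,2]-A@c)<.005)
    print(cam,k.sum(),"slope deg x,y",np.degrees(c[:2]).round(2),"deck z",c[2].round(4),"expected",round(zd,4))
E
python3 chk.py pics/s6.png
```

```text
time: 13.38
eef_pos: [0.5345, -0.0419, 0.129]
eef_rot: [-0.0, 0.253, 0.967, -0.0]
ft_force: [-0.2, -0.3, -6.5]
opening: 0.148
grip_force: 88.0
[-0.20970864 -0.32280303 -6.54316394] [-0.00581073 -0.05926941  0.06233063] 0.1479851968894722 88.02700281143188 [ 0.5345389  -0.04189888  0.12896581] [-9.67556990e-05  2.52969968e-01  9.67474124e-01 -6.61476096e-05]
scene 1264 slope deg x,y [-0.86  0.05] deck z 0.0372 expected 0.038
top 678 slope deg x,y [0.89 0.08] deck z 0.0383 expected 0.038
```

Lifted, holding about 6.5 N and level. Continuing to 15 cm: the underside is at about 0.030 m, so 4.8 units more.

```bash
python3 -m crank '[{"translation":[0,0,-0.3],"turn":[0,0,0],"grip":5},{"translation":[0,0,-0.9],"turn":[0,0,0],"grip":5},{"translation":[0,0,-1.6],"turn":[0,0,0],"grip":5},{"translation":[0,0,-2.4],"turn":[0,0,0],"grip":5},{"translation":[0,0,-3.2],"turn":[0,0,0],"grip":5},{"translation":[0,0,-3.9],"turn":[0,0,0],"grip":5},{"translation":[0,0,-4.5],"turn":[0,0,0],"grip":5},{"translation":[0,0,-4.8],"turn":[0,0,0],"grip":5},{"translation":[0,0,-4.8],"turn":[0,0,0],"grip":5},{"translation":[0,0,-4.8],"turn":[0,0,0],"grip":5},{"translation":[0,0,-4.8],"turn":[0,0,0],"grip":5},{"translation":[0,0,-4.8],"turn":[0,0,0],"grip":5}]'
python3 chk.py pics/s7.png
```

```text
time: 14.98
eef_pos: [0.5344, -0.0418, 0.2484]
eef_rot: [-0.001, 0.253, 0.967, -0.0]
ft_force: [0.0, 0.8, -6.5]
opening: 0.146
grip_force: 87.9
[ 0.03266382  0.84351407 -6.51261859] [-0.05930469 -0.04491141  0.00513705] 0.1458338924843107 87.8560745716095 [ 0.53438893 -0.04184542  0.2484071 ] [-5.60818747e-04  2.52946569e-01  9.67480086e-01 -4.95431180e-05]
scene 1254 slope deg x,y [-1.08  0.04] deck z 0.1567 expected 0.1574
top 946 slope deg x,y [ 0.23 -0.01] deck z 0.1577 expected 0.1574
```

View pics/s7.png

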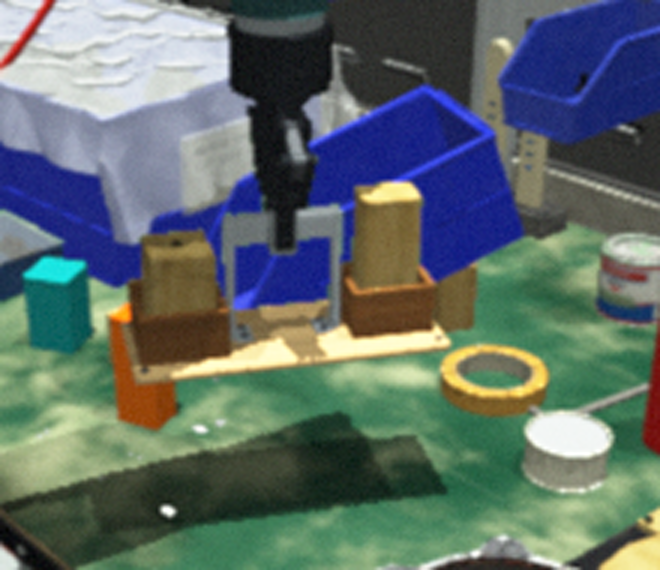

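The carrier hangs level at (290,345), with the broad block at (180,270) and the tall block at (388,235) upright in their sockets. The underside is at about 0.149 m, so I'm handing in.

```bash
python3 -c "
from bench import sign_off
print(sign_off())"
```

```text
the job is handed in; nothing more can be done
None
```

The tall wooden block stands in the empty socket, set down and released, and the arm is holding the loaded carrier level by its handle, still, with its underside about 15 cm above the bench; the job was handed in at about 15 s.

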